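# Find the loose bearing bolt and hold its cap open

### The arm

A 7-joint arm with a two-finger parallel gripper is mounted at the origin on the work surface. World frame = base frame: x ahead of the robot, y to its left, z up, the work surface at z = 0. Lengths are in m, angles in rad, forces in N, time in s.
With the tool pointing down it reaches from about 0.4 to 0.9 m from the base axis. Payload 5.5 kg.
Tool frame: the origin (TCP) lies at the very end of the fingers, on their centre line; the grasp point (between the pads) lies 19 mm behind it (env.grip_depth is the distance from the TCP to the grasp point, in m); z points along the fingers, y is the line along which they close (so a half turn about z gives the same grasp; the last joint's range is limited). The gripper opens to 92 mm and grips with 3 to 60 N. Pads are 19 mm wide; open, the fingers measure 130 mm over their backs; the gripper's body (75 mm by 190 mm) begins 47 mm behind the grasp point.
Start: joints at [-0.966, 0.501, -0.427, 1.55, 0.221, 1.138, -0.21], TCP at [0.218, 0.612, 0.227] pointing down, gripper open.
Joint ranges: [-2.88, 2.88], [-0.31, 2.03], [-1.54, 1.56], [0.2, 2.42], [-1.41, 4.55], [0.19, 2.02], [-2.57, 2.57]. Speed limits (rad/s): [2.57, 2.57, 3.14, 3.14, 3.14, 3.14, 3.14].

### API

Orientations are given as a rotation vector (axis times angle).
In Python, from bench import status, cams, env gives the robot as it stands.
- The arm moves only by the tool move_arm, never from a script. Its argument "plan" is text: rows parted by semicolons, each of 6 numbers parted by spaces: the shift along the world's x, y, z each as a share of 200 mm, from -1 to 1, then the turn, a rotation vector about the world's x, y, z each as a share of pi/2 rad, from -1 to 1. A call has 1 to 20 rows; each row shifts and turns the commanded pose from where the row before left it; what a row does not reach is not made up. A row lasts 1/12 s, in which the tool goes at most 41.7 mm and 7.16 degrees, less where a joint would pass 70% of its speed; a pose out of reach is approached as far as the arm can. A call with a number of a shift or a turn outside -1 to 1 is refused whole. A call with a gripper value outside its range is refused whole. "jaw" is the gripper command: -1 is fully open, 1 is shut, values between are in proportion, set as the call begins (left out, the last holds). The fingers move at their own pace and stop on an object; "squeeze" is the grip in N (left out, the last holds). Time passes only in rows, so rows that do not move let the fingers close. It gives the time, the measured TCP pose, the force, the opening and the grip force at its end, in the units of the state.
- status.get_obs(): the state, without advancing time (a new reading comes with each control period).
- cams.get_image(name): name is "side" or "top"; returns (picture, depth): 400x640x3 uint8, red, green, blue; 400x640 float32, m along the optical axis (not along the pixel's ray), 0 where there is no reading.
- cams.camera_params(name): a dict with "K" (3x3 intrinsics, pixels), "origin" and "orientation" of the camera in the world. Camera axes: x right, y up, looking along -z (the intrinsics and any distortion apply to the point x, -y, -z); pixel columns grow to the right and rows downward; lengths in m; the calibration is good to about 2 mm. A picture is of the moment at which its call begins. camera_params takes no time and is no camera call.
- env.hand_in(): hands the job in; it is judged then, once.
The state is a dict: "t": time; "q": joint angles; "joint_velocities": joint speeds; "effort": joint torques, N m; "position": TCP position; "tcp_rot": TCP orientation; "force": force on the tool from outside, world axes, zero at the start; "torque": the same for the moment, N m; "width": finger opening in m; "grasp_force": force on a finger pad.
Only numpy, scipy, OpenCV 4.12 (cv2) and the standard library are available. Lean on these libraries where they do the work, as an engineer would, in place of code of your own. Each camera call takes 0.05 s, during which the arm holds its last target. There are 200 camera calls.

### The job

One of the three bearing-block bolts on the roller-shaft unit is loose: tap the bolt heads downward until one sinks and stays down. Then lift the cap of that same block by its tongue to well past half open, and finish while still holding it open in the gripper; never lift a cap whose bolt has not sunk, and leave the other caps shut and everything else on the bench where it is.

Things in the scene. Friction and masses are not known exactly. Their poses are not given: they have to be found in the camera images.
- unit: Fixed roller-shaft unit: green bed (130 x 370 mm, 12 mm thick) with three alike grey blocks at y +120 (left), 0, -120 mm (right). Origin on the bench; -x side looks to the robot, yaw within 0.25 rad. Blocks: 64 mm wide, x -39 to +66 mm, top 62 mm above the bench; each has a sprung cap on the robot side and, behind it, an upright bolt. One bolt, a different one each time, is loose; all look the same.
- head_left (a point): Centre of the top face of the left block's bolt: dark steel hexagon head 26 mm wide, 13 mm tall, its top 88 mm above the bench while up. It lies at unit x +41 mm. The point moves with the bolt.
- bolt_left (a joint): How far the left bolt has sunk, m: 0 up (as at the start). The loose bolt sinks under about 3 N, 8 mm down to its stop, and stays down; a tight one gives less than 2 mm even when pushed with 20 N.
- tongue_left (a point): Point to grip on the tongue of the left block's cap: a flat steel bar 16 mm wide (along unit y), 10 mm thick, sticking out 50 mm from the cap's free edge towards the robot (unit -x); this point is 19 mm from its end, 85 mm from the hinge axis, 67 mm above the bench when shut, free below. Axes: x from tongue to hinge, y along the hinge.
- hinge_left (a point): Hinge axis of the left cap (along unit y), at its middle, 66 mm above the bench, at unit x +14 mm, on the far edge of the cap (54 x 60 x 6 mm plate).
- cap_left (a joint): Opening angle of the left cap, rad: 0 shut, grows as the tongue swings up and away from the robot, stop at 1.4. A light spring and its weight (about 2 N at the tongue) shut it as soon as it is let go.
- head_middle (a point): Centre of the top face of the middle block's bolt: dark steel hexagon head 26 mm wide, 13 mm tall, its top 88 mm above the bench while up. It lies at unit x +41 mm. The point moves with the bolt.
- bolt_middle (a joint): How far the middle bolt has sunk, m: 0 up (as at the start). The loose bolt sinks under about 3 N, 8 mm down to its stop, and stays down; a tight one gives less than 2 mm even when pushed with 20 N.
- tongue_middle (a point): Point to grip on the tongue of the middle block's cap: a flat steel bar 16 mm wide (along unit y), 10 mm thick, sticking out 50 mm from the cap's free edge towards the robot (unit -x); this point is 19 mm from its end, 85 mm from the hinge axis, 67 mm above the bench when shut, free below. Axes: x from tongue to hinge, y along the hinge.
- hinge_middle (a point): Hinge axis of the middle cap (along unit y), at its middle, 66 mm above the bench, at unit x +14 mm, on the far edge of the cap (54 x 60 x 6 mm plate).
- cap_middle (a joint): Opening angle of the middle cap, rad: 0 shut, grows as the tongue swings up and away from the robot, stop at 1.4. A light spring and its weight (about 2 N at the tongue) shut it as soon as it is let go.
- head_right (a point): Centre of the top face of the right block's bolt: dark steel hexagon head 26 mm wide, 13 mm tall, its top 88 mm above the bench while up. It lies at unit x +41 mm. The point moves with the bolt.
- bolt_right (a joint): How far the right bolt has sunk, m: 0 up (as at the start). The loose bolt sinks under about 3 N, 8 mm down to its stop, and stays down; a tight one gives less than 2 mm even when pushed with 20 N.
- tongue_right (a point): Point to grip on the tongue of the right block's cap: a flat steel bar 16 mm wide (along unit y), 10 mm thick, sticking out 50 mm from the cap's free edge towards the robot (unit -x); this point is 19 mm from its end, 85 mm from the hinge axis, 67 mm above the bench when shut, free below. Axes: x from tongue to hinge, y along the hinge.
- hinge_right (a point): Hinge axis of the right cap (along unit y), at its middle, 66 mm above the bench, at unit x +14 mm, on the far edge of the cap (54 x 60 x 6 mm plate).
- cap_right (a joint): Opening angle of the right cap, rad: 0 shut, grows as the tongue swings up and away from the robot, stop at 1.4. A light spring and its weight (about 2 N at the tongue) shut it as soon as it is let go.
- race: Bystander, to be left alone: steel bearing ring, 40 mm across, 12 mm tall, lying on the unit's bed between the left and middle blocks. Origin at its underside.
- wedge: Bystander, to be left alone: pale wood offcut 55 x 28 x 20 mm on the unit's bed between the middle and right blocks. Origin at its underside.
- carton_a: Bystander, to be left alone: yellow screw carton 120 x 70 x 45 mm. Origin at its underside.
- carton_b: Bystander, to be left alone: brown screw carton 120 x 70 x 45 mm. Origin at its underside.
- mallet: Bystander, to be left alone: hammer lying on the bench. Origin at its underside, half-way along.
- pot: Bystander, to be left alone: open turned wooden pot 90 mm across, 70 mm tall. Origin at its underside.
- rule_block: Bystander, to be left alone: wood block 75 x 35 x 22 mm on the bench in front of the unit. Origin at its underside.
- glue: Bystander, to be left alone: white glue bottle 56 mm across, 150 mm tall, standing. Origin at its underside.

How it is judged:
On the way, in this order (a step that is already met when the one before it is completed fails the run):
1. the loose bolt has been tapped and has sunk more than 5 mm (value of joint any of bolt_left, bolt_middle, bolt_right above 0.005 m), for 0.2 s.
2. the cap of the block with the sunken bolt is open by more than 0.7 rad (((value of joint bolt_left above 0.005 m and value of joint cap_left above 0.7 rad) or (value of joint bolt_middle above 0.005 m and value of joint cap_middle above 0.7 rad) or (value of joint bolt_right above 0.005 m and value of joint cap_right above 0.7 rad))), for 0.2 s.
At the end, for the whole second after the job is handed in: The loose bolt is down by more than 5 mm, the cap of its block is held by the gripper's fingers (more than 0.3 N) still (below 0.15 rad/s) at more than 0.7 rad, and the other two caps are shut (below 0.15 rad) (((value of joint bolt_left above 0.005 m and value of joint cap_left between 0.7 and 1.5 rad and velocity of joint cap_left between -0.15 and 0.15 rad/s and contact force between the fingers and cap_left above 0.3 N and value of joint each of cap_middle, cap_right below 0.15 rad) or (value of joint bolt_middle above 0.005 m and value of joint cap_middle between 0.7 and 1.5 rad and velocity of joint cap_middle between -0.15 and 0.15 rad/s and contact force between the fingers and cap_middle above 0.3 N and value of joint each of cap_left, cap_right below 0.15 rad) or (value of joint bolt_right above 0.005 m and value of joint cap_right between 0.7 and 1.5 rad and velocity of joint cap_right between -0.15 and 0.15 rad/s and contact force between the fingers and cap_right above 0.3 N and value of joint each of cap_left, cap_middle below 0.15 rad))); the arm keeps its last pose, push and grip.
It fails at once if a cap is lifted by more than 0.3 rad whose bolt has not sunk ((value of joint cap_left above 0.3 rad and value of joint bolt_left below 0.004 m) or (value of joint cap_middle above 0.3 rad and value of joint bolt_middle below 0.004 m) or (value of joint cap_right above 0.3 rad and value of joint bolt_right below 0.004 m)).
It fails at once if a bystander is moved by more than 40 mm (distance of any of race, wedge, carton_a, carton_b, mallet, pot, rule_block, glue from where it was at the start of the episode above 0.04 m).
It also fails if it takes over 48 s, if anything falls off the work surface, if the arm or the gripper's body presses on something with over 40 N, if the wrist force passes 120 N, or if a joint passes its speed limit or range.

## Working session

There is one attempt and no reset: what is moved stays moved. The work goes in short steps, Python scripts to look and compute and a tool call to move; the robot and the scene stay as the last step left them, time stands still between calls to the robot, and variables do not carry over. Pictures are saved under pics/ and viewed, at most 10 in all, crops included, and the job is handed in when it is done.

Besides the shell and the picture viewer there is one more tool, called after "Emit:" as a command line: name --argument value ..., lists and objects as JSON in quotes. move_arm: Moves the arm, as the interface text tells. Shift numbers are shares of 200 mm and turn numbers shares of pi/2 rad, none past 1 either way. Its arguments: {"type":"object","properties":{"plan":{"type":"string"},"jaw":{"type":"number"},"squeeze":{"type":"number"}},"required":["plan"]}

```bash
mkdir -p pics; cat > h.py <<'E'
import numpy as np, cv2
from bench import status, cams, env
from scipy.spatial.transform import Rotation as R
def rotm(o):
    o=np.array(o,float)
    if o.shape==(3,3): return o
    return (R.from_rotvec(o) if o.size==3 else R.from_quat(o)).as_matrix()
def cloud(n):
    im,d=cams.get_image(n); p=cams.camera_params(n); K=np.array(p["K"])
    v,u=np.mgrid[:d.shape[0],:d.shape[1]]
    c=np.stack([(u-K[0,2])/K[0,0]*d,-(v-K[1,2])/K[1,1]*d,-d],-1)
    return im,d,c@rotm(p["orientation"]).T+np.array(p["origin"])
E
python3 - <<'E'
from h import *
for n in("top","side"):
    p=cams.camera_params(n);print(n,p)
    im,d,P=cloud(n);np.savez(n+"0.npz",im=im,d=d,P=P);cv2.imwrite(f"pics/{n}0.png",im[...,::-1])
im,d,P=[np.load("top0.npz")[k] for k in("im","d","P")]
hsv=cv2.cvtColor(im,cv2.COLOR_RGB2HSV)
print(status.get_obs())
E
```

```text
top {'K': array([[449.52229276,   0.        , 325.25099874],
       [  0.        , 449.52229276, 199.61203158],
       [  0.        ,   0.        ,   1.        ]]), 'origin': array([ 0.29982054, -0.03457341,  1.35013831]), 'orientation': array([ 0.14264401, -0.14530018, -1.58026024])}
side {'K': array([[471.62471723,   0.        , 319.1547977 ],
       [  0.        , 471.62471723, 196.17017597],
       [  0.        ,   0.        ,   1.        ]]), 'origin': array([ 0.35240684, -0.94443611,  1.07795796]), 'orientation': array([ 0.75836157, -0.06205468, -0.18561756])}
{'t': 0.1, 'q': array([-0.96581811,  0.50176052, -0.42677288,  1.55131093,  0.22080219,
        1.1383009 , -0.21028523]), 'joint_velocities': array([-0.00120542, -0.00151017, -0.00194984, -0.00128363,  0.00079972,
       -0.00161184, -0.00122949]), 'effort': array([-1.09916541e-02, -5.67873216e+01, -5.83879083e+00, -2.79918730e+01,
       -6.92543364e-02,  2.41165026e-02, -1.08777115e-06]), 'position': array([0.21770813, 0.61180444, 0.22578934]), 'tcp_rot': array([-5.34154938e-01, -3.09550102e+00,  2.66499282e-03]), 'force': array([-0.06662808, -0.29394763,  0.47167885]), 'torque': array([-0.02914572,  0.0118479 , -0.05727819]), 'grasp_force': 0.0, 'width': 0.09191230263995061}
```

View pics/top0.png

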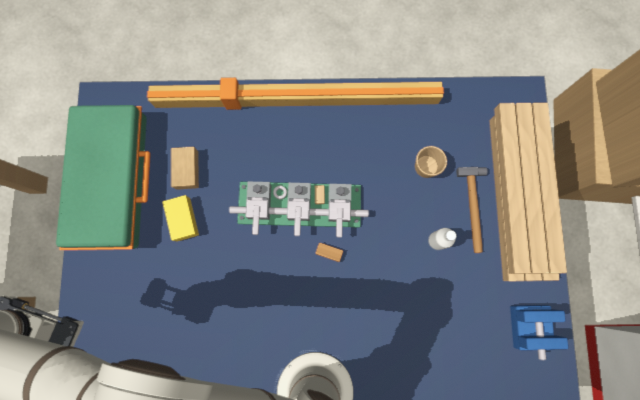

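View pics/side0.png

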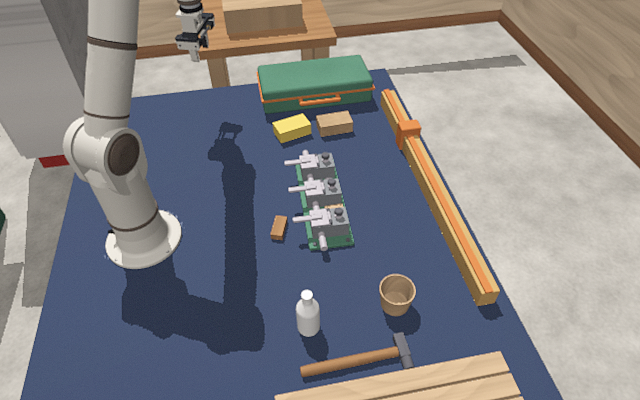

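The top view shows the unit at about (300,205): bolt heads near (260,187), (300,190) and (342,190), tongues pointing down the image, and the rule block at (330,252). The side view shows the same layout at about (325,190).

```bash
python3 - <<'E'
from h import *
z=np.load("top0.npz");im,d,P=z["im"],z["d"],z["P"]
roi=np.zeros(d.shape,bool);roi[170:265,225:375]=1
m=roi&(P[...,2]>.078)&(P[...,2]<.1)
n,l,s,c=cv2.connectedComponentsWithStats(m.astype(np.uint8))
for i in range(1,n):
    if s[i,4]>5: print(c[i].round(1),s[i],P[l==i].mean(0).round(4))
hsv=cv2.cvtColor(im,cv2.COLOR_RGB2HSV)
# dark heads: ray onto z=.088
p=cams.camera_params("top");K=np.array(p["K"]);Rm=rotm(p["orientation"]);o=np.array(p["origin"])
def ray(u,v,h):
    r=Rm@[(u-K[0,2])/K[0,0],-(v-K[1,2])/K[1,1],-1];return o+r*(h-o[2])/r[2]
for u,v in((260,187),(300,190),(342,190)):print(ray(u,v,.088).round(4))
# green bed
g=roi&(hsv[...,0]>50)&(hsv[...,0]<90)&(hsv[...,1]>90)
r=cv2.minAreaRect(np.argwhere(g)[:,::-1].astype(np.float32));print("bed",r,[ray(*q,.012).round(4) for q in cv2.boxPoints(r)], ray(*r[0],.012))
# z 0.06-.075 points: tongues
m=roi&(P[...,2]>.055)&(P[...,2]<.078)
for v in (215,220,224,228,232): print(v,[(u,P[v,u].round(3).tolist()) for u in np.where(m[v])[0]][:40:3])
big=cv2.resize(im[165:270,220:380],None,fx=5,fy=5,interpolation=2);cv2.imwrite("pics/c0.png",big[...,::-1])
E
```

```text
[256.5 188.1] [253 184   8   9  57] [0.57   0.1584 0.0873]
[298.5 189.2] [295 185   8   9  58] [0.5649 0.0379 0.0874]
[340.3 190.4] [337 186   8  10  58] [ 0.5598 -0.0819  0.0869]
[0.5729 0.1483 0.088 ]
[0.5624 0.0336 0.088 ]
[ 0.5607 -0.0868  0.088 ]
bed ((303.77459716796875, 204.28909301757812), (112.5527572631836, 41.19158935546875), 1.4688007831573486) [array([0.4782, 0.197 , 0.012 ]), array([0.6046, 0.196 , 0.012 ]), array([ 0.5907, -0.1468,  0.012 ]), array([ 0.4647, -0.14  ,  0.012 ])] [0.53400129 0.02646188 0.012     ]
215 [(np.int64(246), [0.495, 0.19, 0.07]), (np.int64(249), [0.494, 0.181, 0.073]), (np.int64(252), [0.495, 0.173, 0.069]), (np.int64(255), [0.494, 0.164, 0.072]), (np.int64(258), [0.494, 0.155, 0.072]), (np.int64(261), [0.494, 0.147, 0.069]), (np.int64(264), [0.495, 0.139, 0.065]), (np.int64(267), [0.495, 0.131, 0.064]), (np.int64(289), [0.493, 0.066, 0.071]), (np.int64(292), [0.493, 0.058, 0.071]), (np.int64(296), [0.492, 0.046, 0.075]), (np.int64(299), [0.492, 0.037, 0.074]), (np.int64(302), [0.493, 0.029, 0.07]), (np.int64(305), [0.493, 0.021, 0.064])]
220 [
[... 269 characters left out ...]
, 0.07]), (np.int64(256), [0.468, 0.161, 0.07]), (np.int64(295), [0.467, 0.05, 0.065]), (np.int64(298), [0.467, 0.041, 0.068]), (np.int64(337), [0.465, -0.071, 0.072]), (np.int64(340), [0.465, -0.08, 0.066])]
228 [(np.int64(253), [0.457, 0.169, 0.073]), (np.int64(256), [0.456, 0.16, 0.078]), (np.int64(295), [0.455, 0.049, 0.069]), (np.int64(298), [0.455, 0.041, 0.072]), (np.int64(337), [0.454, -0.071, 0.068]), (np.int64(340), [0.453, -0.079, 0.072])]
232 [(np.int64(253), [0.445, 0.169, 0.073]), (np.int64(256), [0.445, 0.161, 0.071]), (np.int64(295), [0.443, 0.049, 0.074]), (np.int64(298), [0.443, 0.04, 0.077]), (np.int64(338), [0.442, -0.073, 0.073]), (np.int64(341), [0.441, -0.082, 0.074])]
```

View pics/c0.png

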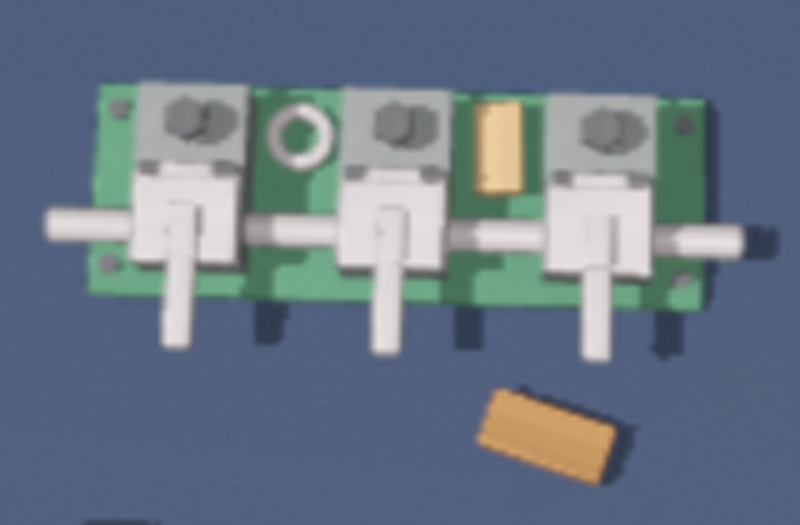

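Emit:
move_arm --plan "0.1 -0.15 0 0 0 0.064;0.1 -0.15 0 0 0 0.064;0.1 -0.15 0 0 0 0.064;0.11 -0.142 0 0 0 0;0.11 -0.142 0 0 0 0;0.11 -0.142 0 0 0 0;0.11 -0.142 0 0 0 0;0.11 -0.142 0 0 0 0;0.11 -0.142 0 0 0 0;0.11 -0.142 0 0 0 0;0.11 -0.142 0 0 0 0;0.11 -0.142 -0.05 0 0 0;0.11 -0.142 -0.05 0 0 0;0.11 -0.142 -0.1 0 0 0;0.11 -0.142 -0.1 0 0 0;0.1 -0.12 -0.1 0 0 0;0 0 0 0 0 0;0 0 0 0 0 0" --jaw 1 --squeeze 20

```text
t: 1.6
position: [0.5615, 0.1545, 0.1445]
tcp_rot: [-0.071, -3.137, 0.003]
force: [-0.0, 0.9, 0.4]
width: 0.0002
grasp_force: 0.0
```

Emit:
move_arm --plan "0.042 0.018 -0.1 0 0 0;0 0 -0.1 0 0 0;0 0 -0.04 0 0 0;0 0 -0.015 0 0 0;0 0 -0.015 0 0 0;0 0 -0.015 0 0 0;0 0 -0.015 0 0 0;0 0 0 0 0 0;0 0 0 0 0 0"

```text
t: 2.35
position: [0.5709, 0.1619, 0.0879]
tcp_rot: [0.063, 3.139, 0.001]
force: [-0.7, 1.1, 3.1]
width: 0.0003
grasp_force: 1.9
```

Emit:
move_arm --plan "0 -0.015 -0.015 0 0 0;0 0 -0.015 0 0 0;0 0 0 0 0 0;0 0 0 0 0 0"

```text
t: 2.68
position: [0.5716, 0.1618, 0.0873]
tcp_rot: [0.06, 3.137, 0.005]
force: [-14.3, 0.5, 41.3]
width: 0.0007
grasp_force: 20.7
```

Emit:
move_arm --plan "0 0 0.08 0 0 0;0 0 0.1 0 0 0;-0.006 -0.15 0 0 0 0;-0.006 -0.15 0 0 0 0;-0.006 -0.15 0 0 0 0;-0.006 -0.14 0 0 0 0;0 0 0 0 0 0;0 0 0 0 0 0"

```text
t: 3.35
position: [0.5656, 0.0373, 0.117]
tcp_rot: [0.071, 3.14, -0.002]
force: [-0.4, 0.1, 1.3]
width: 0.0006
grasp_force: 0.0
```

Emit:
move_arm --plan "0 0 -0.08 0 0 0;0 0 -0.04 0 0 0;0 0 -0.015 0 0 0;0 0 -0.015 0 0 0;0 0 -0.015 0 0 0;0 0 0 0 0 0;0 0 0 0 0 0;0 0 0 0 0 0"

```text
t: 4.02
position: [0.5659, 0.0403, 0.084]
tcp_rot: [0.063, 3.14, 0.0]
force: [0.1, -0.8, -0.6]
width: 0.0003
grasp_force: 0.0
```

Emit:
move_arm --plan "0 0 -0.015 0 0 0;0 0 -0.015 0 0 0;0 0 -0.015 0 0 0;0 0 0 0 0 0;0 0 0 0 0 0"

```text
t: 4.43
position: [0.5667, 0.0403, 0.0782]
tcp_rot: [0.063, 3.138, -0.001]
force: [-7.8, -0.8, 26.7]
width: 0.0004
grasp_force: 13.4
```

Emit:
move_arm --plan "0 0 0.1 0 0 0;0 0 0.15 0 0 0;0 0 0.15 0 0 0;-0.1 0 0.05 0 0 0;-0.15 0.01 0 0 0 0;-0.15 0.01 0 0 0 0;-0.15 0 0 0 0 0;-0.015 0 0 0 0 0;0 0 0 0 0 0;0 0 0 0 0 0" --jaw 0

```text
t: 5.27
position: [0.4535, 0.0441, 0.1652]
tcp_rot: [0.063, 3.139, -0.0]
force: [-0.3, -1.2, 0.4]
width: 0.046
grasp_force: 0.0
```

```bash
python3 - <<'E'
from h import *
for n in("top","side"):
    im,d,P=cloud(n)
    for y,x in((.158,.57),(.038,.565),(-.082,.56)):
        m=(np.hypot(P[...,0]-x,P[...,1]-y)<.009)&(P[...,2]>.06)&(P[...,2]<.1);print(n,y,m.sum(),np.median(P[m][:,2]) if m.any() else None)
    sl=(slice(130,270),slice(210,400)) if n=="top" else (slice(120,270),slice(230,400))
    cv2.imwrite(f"pics/{n}1.png",cv2.resize(im[sl],None,fx=4,fy=4)[...,::-1])
E
```

```text
top 0.158 0 None
top 0.038 0 None
top -0.082 30 0.0879116882652935
side 0.158 37 0.08215561094658619
side 0.038 29 0.07698493909831194
side -0.082 39 0.08463811259089671
```

View pics/side1.png

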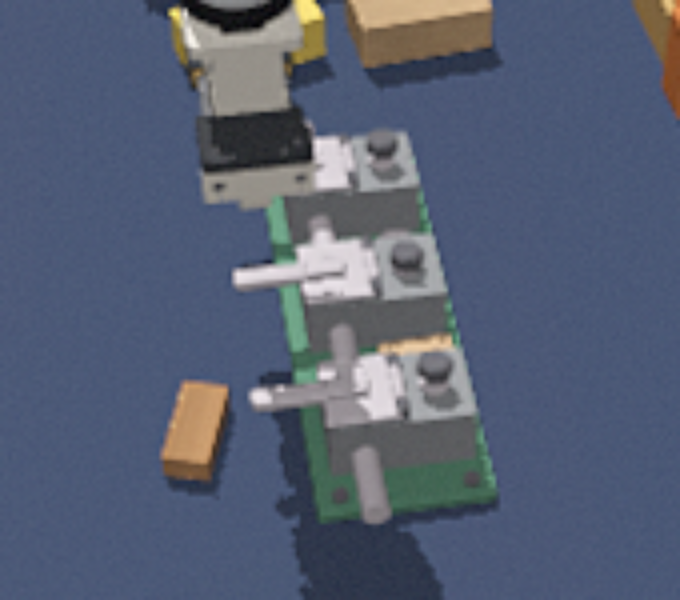

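The side view shows the middle bolt head (405,255) clearly lower than the other two, so the middle one is the loose bolt. I'll grip the middle tongue.

Emit:
move_arm --plan "0.01 0 -0.02 -0.003 -0.076 0;0.01 0 -0.05 -0.003 -0.076 0;0.01 0 -0.06 -0.003 -0.076 0;0 0 -0.1 0 0 0;0 0 -0.1 0 0 0;0 0 -0.1 0 0 0;0 0 -0.1 0 0 0;0 0 -0.05 0 0 0;0 0 0 0 0 0;0 0 0 0 0 0"

```text
t: 6.2
position: [0.4578, 0.0416, 0.0594]
tcp_rot: [0.057, 2.797, -0.021]
force: [0.3, -0.3, 0.4]
width: 0.0459
grasp_force: 0.0
```

Emit:
move_arm --plan "0 0 0 0 0 0;0 0 0 0 0 0;0 0 0 0 0 0;0 0 0 0 0 0;0 0 0 0 0 0;0 0 0 0 0 0" --jaw 1 --squeeze 25

```text
t: 6.7
position: [0.4582, 0.0446, 0.0607]
tcp_rot: [0.052, 2.794, -0.014]
force: [-0.2, 7.1, -1.0]
width: 0.0155
grasp_force: 25.0
```

Emit:
move_arm --plan "0 0.008 0 0 0 0;0 0 0 0 0 0;0 0 0 0 0 0;0 0 -0.03 0 0 0;0 0 -0.03 0 0 0;0 0 0 0 0 0;0 0 0 0 0 0" --jaw 0.3

```text
t: 7.28
position: [0.4571, 0.0424, 0.0478]
tcp_rot: [0.058, 2.797, -0.022]
force: [-0.3, -0.7, -0.6]
width: 0.0321
grasp_force: 0.0
```

Emit:
move_arm --plan "0 0 0 0 0 0;0 0 0 0 0 0;0 0 0 0 0 0;0 0 0 0 0 0;0 0 0 0 0 0;0 0 0 0 0 0" --jaw 1 --squeeze 25

```text
t: 7.78
position: [0.4577, 0.0446, 0.0482]
tcp_rot: [0.054, 2.795, -0.018]
force: [0.4, 6.1, 0.4]
width: 0.0159
grasp_force: 25.0
```

Emit:
move_arm --plan "-0.003 0 0.042 0.001 0.038 0;0 0 0 0 0 0;0.001 0 0.041 0.001 0.038 0;0 0 0 0 0 0;0.005 0 0.04 0.001 0.038 0;0 0 0 0 0 0;0.009 0 0.039 0.001 0.038 0;0 0 0 0 0 0;0 0 0 0 0 0"

```text
t: 8.53
position: [0.4587, 0.044, 0.0694]
tcp_rot: [0.056, 2.966, -0.033]
force: [-13.6, 18.6, 4.5]
width: 0.0154
grasp_force: 25.0
```

Emit:
move_arm --plan "0 0.006 0.042 0 0.03 0;0 0.004 0 0 0 0;0 0 0.041 0 0.03 0;0 0 0 0 0 0;0.006 0 0.04 0 0.03 0;0 0 0 0 0 0;0.01 0 0.04 0 0.03 0;0 0 0 0 0 0;0 0 0 0 0 0"

```text
t: 9.28
position: [0.4704, 0.0436, 0.1044]
tcp_rot: [-0.061, -3.14, 0.041]
force: [7.5, 9.1, -8.2]
width: 0.0156
grasp_force: 24.9
```

Emit:
move_arm --plan "0.02 0.004 0.032 0 0.03 0;0 0.004 0 0 0 0;0.024 0 0.03 0 0.03 0;0 0 0 0 0 0;0.026 0 0.025 0 0.03 0;0 0 0 0 0 0;0 0 0 0 0 0"

```text
t: 9.87
position: [0.4817, 0.0431, 0.1202]
tcp_rot: [-0.056, -2.993, 0.047]
force: [4.7, 5.6, -10.9]
width: 0.0158
grasp_force: 25.0
```

```bash
python3 - <<'E'
from h import *
im,d,P=cloud("side")
cv2.imwrite("pics/side2.png",cv2.resize(im[100:270,230:400],None,fx=3.5,fy=3.5)[...,::-1])
s=status.get_obs();print(s["t"],s["position"],s["tcp_rot"],s["force"],s["joint_velocities"].round(3))
E
```

```text
9.9167 [0.48161513 0.04312527 0.12018807] [-0.05591747 -2.99348714  0.04755118] [  5.98636759   5.14469081 -11.1236762 ] [ 0.002 -0.006 -0.001  0.006  0.003 -0.011 -0.001]
```

View pics/side2.png

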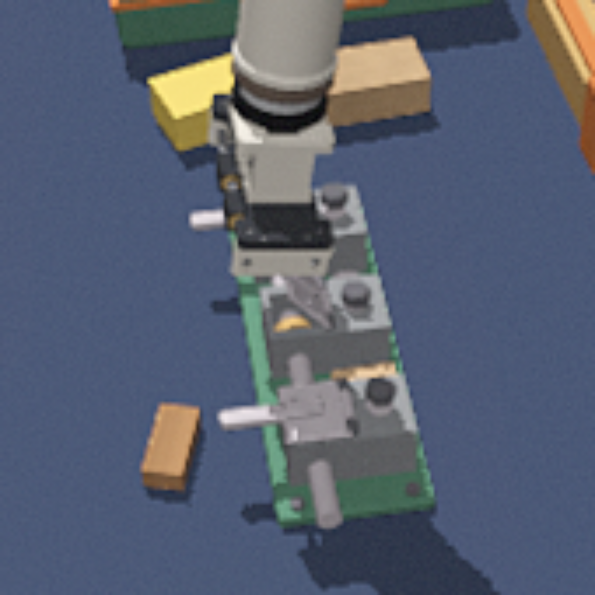

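The side view shows the middle cap raised, with its tongue in the gripper at about (290,285). The left and right tongues, at (205,218) and (245,415), still lie flat, so their caps are shut. From the TCP pose, the middle cap is open by about 0.9–1.0 rad and the arm is still.

```bash
python3 -c "
from bench import env
print(env.hand_in())"
```

```text
the job is handed in; nothing more can be done
None
```

The middle bolt was the loose one and sank to its stop; I handed the job in with the middle cap held open at about 0.95 rad (estimated from the arm pose), the other two caps shut, and no verdict returned.

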